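# Feed a crucible carrier into a guarded glove-box furnace

### The arm

A 6-joint arm with a two-finger parallel gripper is mounted at the origin on the work surface. World frame = base frame: x ahead of the robot, y to its left, z up, the work surface at z = 0. Lengths are in mm, angles in degrees, forces in N, time in s.
With the tool pointing down it reaches from about 300 to 850 mm from the base axis. Payload 4.2 kg.
Tool frame: the origin (TCP) lies at the very end of the fingers, on their centre line; the grasp point (between the pads) lies 19 mm behind it; y points along the fingers, z is the direction in which the jaws open and shut, and the axes are right-handed (so a half turn about y gives the same grasp; the last joint's range is limited). The gripper opens to 91 mm and grips with 3 to 60 N. Pads are 32 mm wide; open, the fingers measure 118 mm over their backs; the gripper's body (76 mm by 178 mm) begins 60 mm behind the grasp point.
Start: joints at [-75.86, 18.312, 89.639, -0, 72.044, -1.146], TCP at [151.599, -554.672, 213.976] pointing down, gripper open.
Joint ranges: [-177.97, 177.97], [-48.28, 115.42], [12.27, 149.76], [-77.06, 257.06], [2.81, 150.46], [-146.56, 146.56]. Speed limits (degrees/s): [147.25, 147.25, 180, 180, 180, 180].

### API

Orientations are given as [roll, pitch, yaw] about the fixed x, y, z axes, in that order (R = Rz(yaw) Ry(pitch) Rx(roll)).
In Python, from plant import manip gives the robot as it stands. The module is installed in compiled form; this text tells all that it offers.
- The arm moves only by the tool arm_command, never from a script. Its argument "rows" is one flat list of numbers, 4 for each row, row after row: the shift along the tool's x, y, z in mm, then the turn about the tool's y in degrees. A call has 1 to 8 rows; each row shifts and turns the commanded pose from where the row before left it, along the tool's axes as they then stand; what a row does not reach is not made up. A row lasts 1/10 s, in which the tool goes at most 50 mm and 8.59 degrees, less where a joint would pass 70% of its speed; a pose out of reach is approached as far as the arm can. A call with a gripper value outside its range is refused whole. "hand" is the opening in per cent of the stroke, from 0 (shut) to 100 (fully open), set as the call begins (left out, the last holds). The fingers move at their own pace and stop on an object; "squeeze" is the grip in N (left out, the last holds). Time passes only in rows, so rows that do not move let the fingers close. It gives the time, the measured TCP pose, the force and the opening at its end, in the units of the state.
- manip.get_obs(): the state, without advancing time (a new reading comes with each control period).
- manip.read_camera(name): name is "scene" or "side" or "wrist"; returns a dict with "img" (420x560x3 uint8, red, green, blue), "range_z" (420x560 float32, mm along the optical axis (not along the pixel's ray), 0 where there is no reading), "fovy" (degrees; the focal length in pixels is half the picture's height over the tangent of half this angle, whatever the lens; pixels are square), "cx", "cy" (the principal point, pixels), "rvec" (rotation vector, rad) and "tvec" (3), from world to camera coordinates, as OpenCV has them; the wrist camera has in their place "mount" (4x4, takes a point from camera to tool coordinates, whose origin is the TCP and whose axes are the tool frame's). Camera axes: x right, y down, z forward; pixel columns grow to the right and rows downward; lengths in mm; the calibration is good to about 2 mm. A picture is of the moment at which its call begins: read the wrist's pose just before it.
- manip.sign_off(): hands the job in, once; it reports no verdict.
The state is a dict: "time_s": time; "qpos": joint angles; "joint_velocities": joint speeds; "joint_efforts": joint torques, N m; "ee_pos": TCP position; "eef_rot": TCP orientation; "wrist_force": force on the tool from outside, world axes, zero at the start; "moment": the same for the moment, N m; "grip_width": finger opening in mm.
Only numpy, scipy, OpenCV 4.12 (cv2) and the standard library are available. Lean on these libraries where they do the work, as an engineer would, in place of code of your own. Each camera call takes 0.05 s, during which the arm holds its last target. There are 200 camera calls.

### The job

Press the red release button on the furnace roof so that the black T-handle pops out, then turn the T-handle clockwise as far as it goes to raise the copper shutter. Then draw the push stick out of its blue sheath, put it down and take it again by its orange handle, and with the stick (never the gripper) push the white carrier under the yellow hood until the black pointer on the roof stands in the green band, not beyond it. Finally take the stick back out of the furnace and lay it down, leaving the carrier in, the shutter raised and everything else on the table undisturbed.

Things in the scene. Friction and masses are not known exactly. Their poses are not given: they have to be found in the camera images.
- furnace: Fixed stainless furnace. Origin on the table level; its x axis is the feed direction, z up. In its frame (mm): steel box x -100 to +120, y +-90, roof at z 140. The passage inside is y +-38, z 20 to 66, to x +100. Out of sight inside stands a stop plate across it: its face is somewhere between x 0 and +30, different each time.
- mouth (a point): Centre of the lower front edge of the yellow guard hood's opening, on the sill: furnace frame x -160, y 0, z 20 mm, same axes. The hood reaches from here to furnace x -112; underside z 66, top z 74, 76 mm between its cheeks.
- sill (a point): Middle of the free (rear) end of the flat steel sill: furnace frame x -290, y 0, z 20 mm, same axes. The sill is 90 mm wide, level with the floor inside. Brass fences 6 mm tall, inner faces at y +-36, line it from furnace x -260 to -160.
- roof (a point): Centre of the roof, furnace frame x 0, y 0, z 140 mm, same axes. On the roof: T-handle axis at x -45, y 0; red button at x +20, y 0; pointer and scale (14 mm tall) between x +40 and +112.
- button_top (a point): Centre of the top of the red release button (26 mm across, in a 36 mm black collar), 162 mm above the table. Press it straight down; it travels 9 mm, 1.5 N at first and about 5.4 N at the end. It releases the T-handle at about 5 mm and springs back when let go.
- release (a joint): Travel of the red button, m; 0 up, 0.009 fully down.
- t_grip (a point): Centre of the black T-handle's bar (72 x 14 mm, 12 tall). Its y axis lies along the bar (along the furnace's y before it is turned). Latched, it is sunk in a grey recess (100 x 40 mm, top 158 mm above the table), centre at 151 mm, and cannot be gripped. Popped, its centre is at 191 mm, held up by a spring of 3 to 6 N.
- t_pop (a joint): Rise of the T-handle, m: 0 latched down, 0.040 popped out.
- t_handle (a joint): Turn of the T-handle, rad: 0 as found, grows clockwise seen from above, end stop at 1.40. Stiff (about 0.25 N m); stays where it is left.
- shutter (a joint): Lift of the copper shutter plate that closes the mouth (between hood and box, furnace x -109 to -103), m: 0 shut, 0.046 fully raised. Driven by the T-handle: 33 mm per rad.
- carrier: White ceramic carrier waiting on the sill before the hood, 80 (its x, along the feed) x 60 (y) mm, base and rim 18 mm tall, with two terracotta crucibles fixed in it, 28 mm tall over all, about 0.2 to 0.4 kg. Origin: centre of its underside. Slides on the steel with 1 to 3 N.
- sheath: Fixed blue sheath on the table, 110 mm long (its x, +-55), 44 wide (feet 3 mm tall, to 84 wide), 43 mm tall, open at its +x end only, inside 32 wide and 38 tall. Origin: centre of its underside. It covers the handle half of the stick.
- stick: Push stick: wooden bar 200 mm long (its x, +-100), 20 wide (y), 30 tall, a nose crossbar 44 wide, 18 tall at its front (x 85 to 100), orange handle at its rear (x -100 to -30). 0.10 to 0.17 kg. Origin: centre of its underside. It starts on the table, rear 100 mm in the sheath; draw it out along its own +x by 105 mm or more. Held near the nose, the gripper would meet the hood too early.
- stick_nose (a point): Middle of the stick's flat front face: stick x +100, y 0, z 9 mm.
- stick_handle (a point): A good grip on the orange handle: stick x -60, y 0, z 20 mm.
- stop (a joint): How far the hidden stop plate has been pushed back by the carrier, m. 0 untouched, mechanical end 0.030. It resists with about 4.5 N and stays where it is left. The black pointer on the roof moves with it, over a white scale: green band = 0.005 to 0.015, red band from 0.020 on.
- amber: Bystander, leave alone: amber glass bottle with black cap, 56 mm across, 120 mm tall; origin: centre of its underside.
- crucible: Bystander, leave alone: empty white ceramic cup, 52 mm across, 50 mm tall; origin: centre of its underside.
- tub: Bystander, leave alone: clear plastic tub, 100 mm across, 85 mm tall; origin: centre of its underside.
- redjar: Bystander, leave alone: amber jar with red lid, 60 mm across, 85 mm tall; origin: centre of its underside.
- spatula: Bystander, leave alone: spatula, 180 mm long, lying flat.
- collar: Bystander, leave alone: white ceramic ring, 90 mm across, 24 mm thick, lying flat; origin: centre of its underside.
- wrench: Bystander, leave alone: wrench, 160 mm long, lying flat.
There are look-alikes about, which are no part of the job. Several things have the shape of the sheath; the one meant has the colours described above.

How it is judged:
By the outcome, as a careful person would: the job done as asked, in the order asked, and still so for the second after the job is handed in, with the robot touching nothing.
It also fails if it takes over 72 s, if anything falls off the work surface, if the arm or the gripper's body presses on something with over 40 N, if the wrist force passes 120 N, or if a joint passes its speed limit or range.

## Working session

There is one attempt and no reset: what is moved stays moved. The work goes in short steps, Python scripts to look and compute and a tool call to move; the robot and the scene stay as the last step left them, time stands still between calls to the robot, and variables do not carry over. Pictures are saved under pics/ and viewed, about 8 in all and at most 12, crops included, and the job is handed in when it is done.

Besides the shell and the picture viewer there is one more tool, called by a JSON object that holds its "method" and its "body", one argument or row to a line. arm_command: Moves the arm, as the interface text tells. Its arguments: {"type":"object","properties":{"rows":{"type":"array"},"hand":{"type":"number"},"squeeze":{"type":"number"}},"required":["rows"]}

```bash
mkdir -p pics; cat > h.py <<'E'
import numpy as np, cv2
from scipy.spatial.transform import Rotation as R
from plant import manip
def cam(n):
    o=manip.get_obs(); c=manip.read_camera(n)
    f=c["img"].shape[0]/2/np.tan(np.radians(c["fovy"]/2)); c["f"]=f
    if "mount" in c:
        T=np.eye(4);T[:3,:3]=R.from_euler("xyz",o["eef_rot"],degrees=True).as_matrix();T[:3,3]=o["ee_pos"]
        c["T"]=T@np.array(c["mount"])
    else:
        T=np.eye(4);T[:3,:3]=cv2.Rodrigues(np.array(c["rvec"],float))[0];T[:3,3]=np.ravel(c["tvec"]);c["T"]=np.linalg.inv(T)
    return c
def cloud(c):
    h,w=c["range_z"].shape;u,v=np.meshgrid(np.arange(w),np.arange(h));z=c["range_z"]
    P=np.stack([(u-c["cx"])/c["f"]*z,(v-c["cy"])/c["f"]*z,z],-1)@c["T"][:3,:3].T+c["T"][:3,3]
    P[z==0]=np.nan;return P
def ray(c,u,v,z):
    d=c["T"][:3,:3]@np.array([(u-c["cx"])/c["f"],(v-c["cy"])/c["f"],1]);o=c["T"][:3,3]
    return o+d*(z-o[2])/d[2]
def proj(c,p):
    q=np.linalg.inv(c["T"])@np.append(p,1);return q[:2]/q[2]*c["f"]+[c["cx"],c["cy"]]
def save(c,n,s=1.4,box=None):
    i=c["img"][...,::-1]
    if box: i=i[box[1]:box[3],box[0]:box[2]]
    cv2.imwrite("pics/"+n,cv2.resize(i,None,fx=s,fy=s,interpolation=cv2.INTER_CUBIC))
E
python3 - <<'E'
from h import *
o=manip.get_obs();print(o)
for n in("scene","side"):
    c=cam(n);save(c,n+"0.png");np.savez(n+"0.npz",img=c["img"],P=cloud(c),T=c["T"],f=c["f"],cx=c["cx"],cy=c["cy"]);print(n,c["T"].round(2),c["f"])
E
```

```text
{'time_s': 0.0, 'qpos': array([-7.58588634e+01,  1.83501139e+01,  8.97085215e+01, -2.18512343e-03,
        7.20409998e+01, -1.14570264e+00]), 'joint_velocities': array([-0.07804462, -0.05324973, -0.07106472,  0.012104  , -0.03979096,
        0.11152028]), 'joint_efforts': array([-6.85918531e-04, -4.12465131e+01, -2.31970382e+01,  7.26385647e-02,
        4.55761829e-02, -1.56778574e-04]), 'ee_pos': array([ 151.46603447, -554.16316074,  213.12123684]), 'eef_rot': array([-9.00996569e+01, -8.48667581e-05, -1.64712485e+02]), 'wrist_force': array([ 0.55235453, -0.10006885,  0.12422873]), 'moment': array([-0.04652786,  0.01410118, -0.00018115]), 'grip_width': 91.40318955175593}
scene [[-1.50000e-01  8.00000e-01 -5.80000e-01  1.21181e+03]
 [ 9.90000e-01  1.20000e-01 -9.00000e-02  1.55880e+02]
 [-0.00000e+00 -5.90000e-01 -8.10000e-01  1.03435e+03]
 [ 0.00000e+00  0.00000e+00  0.00000e+00  1.00000e+00]] 395.5243792976434
side [[ 9.70000e-01 -1.50000e-01  1.70000e-01  2.98190e+02]
 [-2.20000e-01 -6.80000e-01  7.00000e-01 -1.01632e+03]
 [ 1.00000e-02 -7.20000e-01 -7.00000e-01  1.17789e+03]
 [ 0.00000e+00  0.00000e+00  0.00000e+00  1.00000e+00]] 474.752895268258
```

View pics/scene0.png

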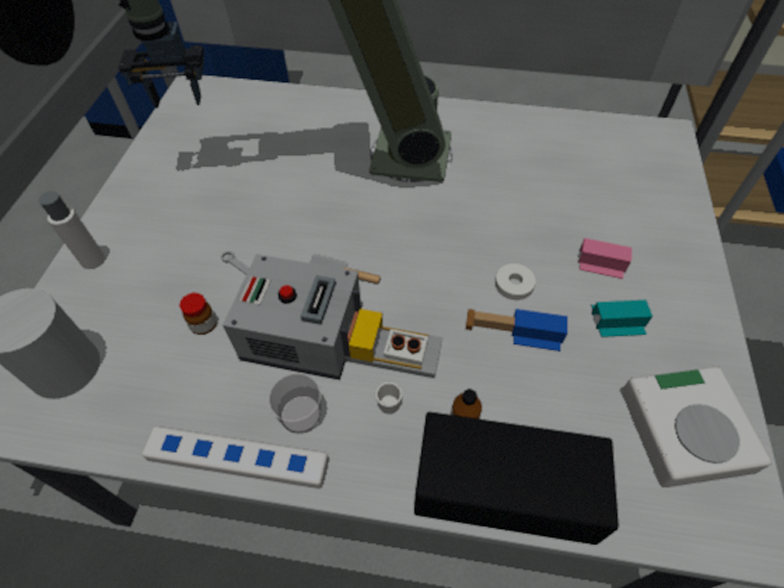

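View pics/side0.png

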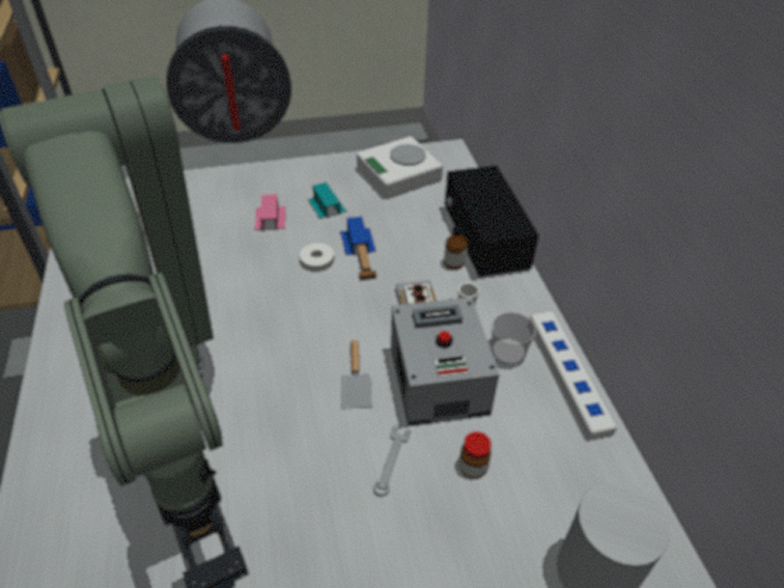

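Scene view: furnace at about (295,310), hood and carrier to its right (365,335)/(405,347), feed towards −y; the blue sheath at (540,325) has its stick nose on the left at (470,320). The wrench, spatula, tub, cup, ring and bottle are nearby.

```bash
cat > m.py <<'E'
from h import *
for n in("scene","side"):
    d=np.load(n+"0.npz");c={k:d[k] for k in("T","f","cx","cy","img")};P=d["P"];hsv=cv2.cvtColor(c["img"],cv2.COLOR_RGB2HSV);H,S,V=[hsv[...,i].astype(int) for i in range(3)]
    print("==",n)
    def rep(name,m,z=None,k=3):
        m=cv2.morphologyEx(m.astype(np.uint8),cv2.MORPH_OPEN,np.ones((2,2)))
        N,L,st,ce=cv2.connectedComponentsWithStats(m)
        for i in sorted(range(1,N),key=lambda i:-st[i,4])[:k]:
            if st[i,4]<12: continue
            p=P[L==i];p=p[~np.isnan(p[:,0])]
            if len(p)==0: continue
            hi=np.percentile(p[:,2],90);top=p[p[:,2]>hi-8] if z is None else p[abs(p[:,2]-z)<8]
            if len(top)<5: continue
            (x,y),wh,a=cv2.minAreaRect(top[:,:2].astype(np.float32))
            e=ray(c,*ce[i],z if z is not None else hi)
            print(name,st[i,4],ce[i].round(),"med",np.median(p,0).round(),"hi",hi.round(),"rect",np.round([x,y,*wh,a],1),"ray",e.round(1))
    rep("roof",(abs(P[...,2]-140)<5),140,2)
    rep("red",((H<6)|(H>174))&(S>170)&(V>90))
    rep("yellow",(H>18)&(H<32)&(S>170)&(V>90))
    rep("blue",(H>104)&(H<118)&(S>180)&(V>60),43,3)
    rep("wood",(H>5)&(H<20)&(S>90)&(V>50),None,6)
    rep("sill/carrier z18",(abs(P[...,2]-19)<4)&(P[...,0]>400),None,4)
E
python3 m.py
```

```text
== scene
roof 3578 [208. 215.] med [ 640. -153.  140.] hi 143.0 rect [ 623.7 -146.6  218.7  181.8   86.4] ray [ 634.  -148.3  140. ]
roof 79 [ 43. 244.] med [ 790. -552.  135.] hi 139.0 rect [ 783.  -553.2   13.1   74.9   86.9] ray [ 790.2 -548.3  140. ]
red 193 [138. 217.] med [ 637. -366.   85.] hi 88.0 rect [ 634.5 -366.8   45.    45.4    2.9] ray [ 638.9 -364.2   87.5]
red 51 [205. 208.] med [ 626. -155.  161.] hi 163.0 rect [ 626.4 -156.5   19.1   18.8   70.1] ray [ 628.7 -154.2  162.9]
red 36 [178. 208.] med [ 626. -235.  143.] hi 145.0 rect [ 622.9 -234.6    6.8   51.4   87.6] ray [ 625.4 -233.7  145.1]
yellow 468 [262. 236.] med [638.  -0.  74.] hi 77.0 rect [634.4  -1.4  46.3  86.7  86.1] ray [6.398e+02 2.000e-01 7.650e+01]
blue 804 [386. 236.] med [557. 357.  40.] hi 45.0 rect [540.4 357.6 107.1  41.4  89.1] ray [563.2 354.1  43. ]
blue 111 [213. 331.] med [913. -76.  37.] hi 40.0 rect [912.5 -76.   25.8  25.5  90. ] ray [914.7 -74.4  43. ]
blue 109 [190. 328.] med [ 913. -135.   37.] hi 40.0 rect [ 912.6 -135.6   26.    26.    87.2] ray [ 914.7 -133.5   43. ]
wood 1358 [54
[... 2655 characters left out ...]
56. -61.  19.] hi 22.0 rect [455.7 -58.9  79.3  12.6  80. ] ray [454.9 -64.8  22.4]
wood 69 [3. 9.] med [-523. 1675.  180.] hi 185.0 rect [-518.1 1694.2   35.7  182.3    9.8] ray [-515.5 1675.5  184.8]
sill/carrier z18 82 [255. 256.] med [456. -66.  18.] hi 22.0 rect [455.1 -61.4  74.2  12.9  79. ] ray [455.7 -68.9  21.9]
sill/carrier z18 39 [264. 196.] med [542. 204.  16.] hi 20.0 rect [539.8 206.1  19.   40.3  87. ] ray [539.8 200.2  20.5]
sill/carrier z18 15 [445. 172.] med [1241.  187.   21.] hi 24.0 rect [1241.3  185.1    6.1   32.1    3.4] ray [1237.7  182.5   23.9]
sill/carrier z18 13 [364. 194.] med [898. 140.  15.] hi 17.0 rect [896.3 139.9  20.5   3.3  10.5] ray [895.  136.3  17.2]
```

{"method": "arm_command", "body": {
  "rows": [0,-20,0,-8,0,-20,0,-8,0,-20,0,-8,0,-20,0,-8,0,-20,0,-8,0,-20,0,-8,0,-20,0,-8,0,-20,0,-8]
}}

```text
time_s: 0.9
ee_pos: [151.6, -554.4, 374.3]
eef_rot: [-90.0, 0.1, -100.4]
wrist_force: [-0.4, -0.5, -0.4]
grip_width: 91.0
```

{"method": "arm_command", "body": {
  "rows": [0,0,40,-7.7,-20,0,45,0,-20,0,45,0,-20,0,45,0,-20,0,45,0,-30,0,40,0,-35,0,35,0,-40,0,30,0],
  "hand": 0
}}

```text
time_s: 1.7
ee_pos: [487.0, -391.2, 372.6]
eef_rot: [-90.1, 0.0, -93.0]
wrist_force: [0.7, 0.9, 0.6]
grip_width: 30.2
```

{"method": "arm_command", "body": {
  "rows": [-35,0,30,0,-35,0,30,0,-35,0,30,0,-35,0,20,0,-35,0,10,0,-25,0,0,0,0,0,0,0]
}}

```text
time_s: 2.4
ee_pos: [616.1, -195.5, 373.5]
eef_rot: [-90.1, 0.1, -92.8]
wrist_force: [-0.3, -1.2, 0.1]
grip_width: 0.1
```

```bash
python3 - <<'E'
from h import *
o=manip.get_obs();print(o["time_s"],o["ee_pos"],o["eef_rot"],o["qpos"])
c=cam("wrist");save(c,"w1.png");print(c["T"].round(2),c["f"],c["mount"])
E
```

```text
2.4 [ 616.09407835 -195.53168235  373.53741161] [-9.00574436e+01  8.23838016e-02 -9.27596942e+01] [-1.86604436e+01  2.28306500e+01  6.04914328e+01  6.39375574e-02
  9.67557296e+01 -1.58933124e+01]
[[ 1.0000e+00 -5.0000e-02 -1.0000e-02  6.2041e+02]
 [-5.0000e-02 -9.6000e-01 -2.9000e-01 -1.1350e+02]
 [-0.0000e+00  2.9000e-01 -9.6000e-01  5.4459e+02]
 [ 0.0000e+00  0.0000e+00  0.0000e+00  1.0000e+00]] 331.4681612024752 [[-1.97502190e-04  9.57191654e-01  2.89454831e-01 -8.23915292e+01]
 [-8.47449457e-04 -2.89454892e-01  9.57191280e-01 -1.70929900e+02]
 [ 9.99999621e-01 -5.62509645e-05  8.68339523e-04  1.85611690e-01]
 [ 0.00000000e+00  0.00000000e+00  0.00000000e+00  1.00000000e+00]]
```

View pics/w1.png

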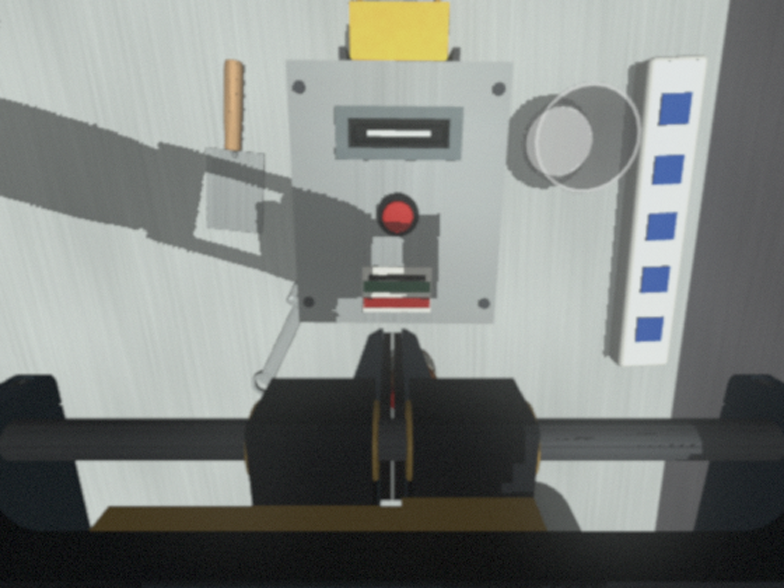

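Wrist view: button at (398,214), T recess at (398,133), pointer scale at (397,290) and hood at (400,30), all square to the picture.

```bash
python3 - <<'E'
from h import *
c=cam("wrist");P=cloud(c)
hsv=cv2.cvtColor(c["img"],cv2.COLOR_RGB2HSV);H,S,V=[hsv[...,i].astype(int) for i in range(3)]
def comp(m,lo):
    N,L,st,ce=cv2.connectedComponentsWithStats(m.astype(np.uint8))
    return [(st[i,4],ce[i],L==i) for i in range(1,N) if st[i,4]>lo]
for a,ce,L in comp(((H<6)|(H>174))&(S>120)&(V>60),60): print("red",a,ce.round(1),ray(c,*ce,162).round(1),np.nanmedian(P[L],0).round(1))
for a,ce,L in comp((H>18)&(H<32)&(S>120)&(V>90),200): print("yel",a,ce.round(1),ray(c,*ce,74).round(1))
roof=abs(P[...,2]-140)<5
for a,ce,L in comp(roof,3000):
    q=P[L];r=cv2.minAreaRect(q[:,:2].astype(np.float32));print("roof",a,np.round(r[0]+r[1]+(r[2],),1))
rc=abs(P[...,2]-158)<5
for a,ce,L in comp(rc,100):
    q=P[L];r=cv2.minAreaRect(q[:,:2].astype(np.float32));print("recess",a,ce.round(),np.round(r[0]+r[1]+(r[2],),1))
for p in((398,214),(366,133),(430,133)): print(ray(c,p[0]/1.4,p[1]/1.4,162))
E
```

```text
red 368 [283.9 151.8] [ 622.6 -159.5  162. ] [ 622.7 -159.5  162.1]
red 230 [282.4 213.9] [ 617.4 -233.7  162. ] [ 616.9 -239.7  143. ]
yel 2783 [284.3  19.4] [631.4  -4.5  74. ]
roof 23893 [ 622.9 -150.2  220.6  180.8   86.9]
recess 2053 [284.  92.] [625.8 -95.3  39.5 100.2  87.1]
recess 884 [284.  92.] [625.9 -95.4  13.7  71.2  87.2]
recess 360 [284. 152.] [ 622.2 -160.    25.    24.2   87. ]
[ 623.03856617 -160.75454147  162.        ]
[601.03524763 -97.07524379 162.        ]
[650.78509594 -99.55546565 162.        ]
```

{"method": "arm_command", "body": {
  "rows": [-18,20,4.3,0,-17.8,40,0,0,0,45,0,0,0,45,0,0,0,35,0,0,0,15,0,0,0,0,0,0]
}}

```text
time_s: 3.2
ee_pos: [619.7, -164.5, 170.6]
eef_rot: [-90.4, 0.1, -93.1]
wrist_force: [-0.4, -0.4, -0.8]
grip_width: 0.5
```

{"method": "arm_command", "body": {
  "rows": [0,4,0,0,0,5,0,0,0,5,0,0,0,3,0,0,0,0,0,0]
}}

```text
time_s: 3.7
ee_pos: [622.5, -164.0, 158.2]
eef_rot: [-89.8, -0.1, -93.0]
wrist_force: [0.2, -2.4, 2.9]
grip_width: 0.3
```

{"method": "arm_command", "body": {
  "rows": [0,3,0,0,0,2,0,0,0,0,0,0]
}}

```text
time_s: 4.0
ee_pos: [622.5, -164.0, 153.3]
eef_rot: [-89.8, -0.1, -93.0]
wrist_force: [0.4, -1.9, 8.8]
grip_width: 0.4
```

{"method": "arm_command", "body": {
  "rows": [0,-20,0,0,0,-30,0,-8,0,-30,0,-8,-10,-30,0,-8,0,-20,0,-8,0,0,0,-8,0,0,0,-8,0,0,0,-8],
  "hand": 100
}}

```text
time_s: 4.8
ee_pos: [619.3, -153.1, 281.2]
eef_rot: [-90.0, 0.1, -36.7]
wrist_force: [0.1, -0.6, -0.0]
grip_width: 61.3
```

{"method": "arm_command", "body": {
  "rows": [0,0,0,-8,0,0,0,-8,0,0,0,-8,0,0,0,-8,0,0,0,-2,0,0,0,0]
}}

```text
time_s: 5.4
ee_pos: [619.2, -153.2, 281.0]
eef_rot: [-90.0, 0.1, -3.0]
wrist_force: [0.5, -0.2, -0.4]
grip_width: 91.2
```

```bash
python3 - <<'E'
from h import *
o=manip.get_obs();print(o["time_s"],o["ee_pos"],o["eef_rot"],o["qpos"].round(1))
c=cam("wrist");P=cloud(c);save(c,"w2.png",1)
for z in (191,):
    m=(P[...,2]>187)&(P[...,2]<205)&(abs(P[...,0]-625)<60)&(abs(P[...,1]+95)<60)
    print(m.sum());q=P[m]
    if len(q): print(cv2.minAreaRect(q[:,:2].astype(np.float32)),np.median(q,0))
c=cam("scene");P=cloud(c);m=(P[...,2]>185)&(P[...,2]<205)&(abs(P[...,0]-625)<60)&(abs(P[...,1]+95)<60);print("scene",m.sum(),np.median(P[m],0) if m.any() else 0)
E
```

```text
5.4 [ 619.22082598 -153.22500247  281.00860576] [-89.95429791   0.09617962  -3.01026852] [ -14.9   22.5   73.7    0.    83.9 -101.9]
1553
((625.462890625, -95.9472427368164), (14.31075382232666, 71.68753051757812), 86.9742202758789) [622.4162024  -96.85648738 197.07038498]
scene 137 [629.78666743 -92.11224607 196.85000826]
```

{"method": "arm_command", "body": {
  "rows": [3.4,0,30,0,0,0,27.9,0,0,35,0,0,0,35,0,0,0,25,0,0,0,14,0,0,0,0,0,0]
}}

```text
time_s: 6.2
ee_pos: [624.3, -95.6, 170.1]
eef_rot: [-90.0, 0.3, -3.0]
wrist_force: [0.1, -0.0, -1.0]
grip_width: 91.3
```

{"method": "arm_command", "body": {
  "rows": [0,0,0,0,0,0,0,0,0,0,0,0,0,0,0,0,0,0,0,0,0,0,0,0,0,0,0,0],
  "hand": 0,
  "squeeze": 40
}}

```text
time_s: 6.9
ee_pos: [625.2, -95.4, 171.5]
eef_rot: [-89.9, 0.2, -3.0]
wrist_force: [-0.3, 7.6, -9.0]
grip_width: 53.3
```

{"method": "arm_command", "body": {
  "rows": [0,0,0,0,0,0,0,0,0,0,0,0]
}}

```text
time_s: 7.2
ee_pos: [625.9, -95.5, 172.7]
eef_rot: [-89.9, 0.0, -3.0]
wrist_force: [0.5, -2.4, -8.2]
grip_width: 49.7
```

```bash
python3 - <<'E'
from h import *
c=cam("wrist");save(c,"w3.png",1.4)
E
```

```text
(no output)
```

View pics/w3.png

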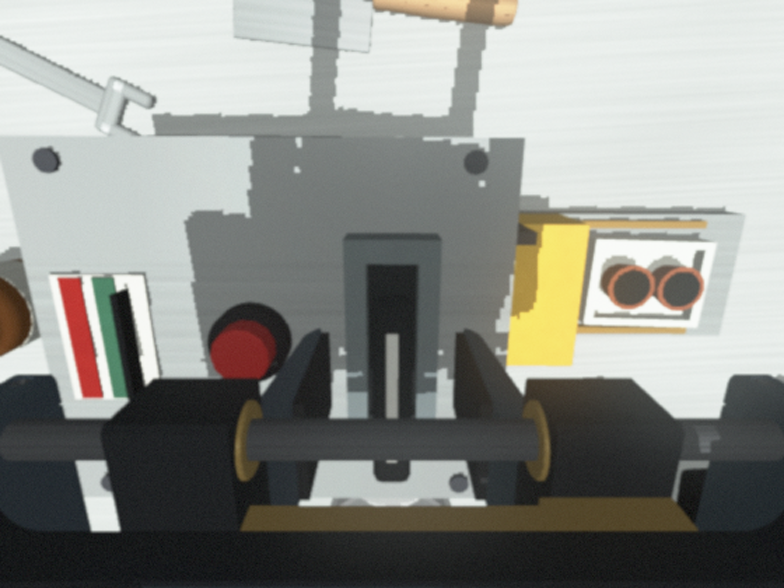

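The view shows the popped bar between fingers that are still apart, fingertips at (325,335) and (460,335), with nothing visible between. I'll wait and watch.

{"method": "arm_command", "body": {
  "rows": [0,0,0,0,0,0,0,0,0,0,0,0,0,0,0,0]
}}

```text
time_s: 7.65
ee_pos: [626.1, -95.7, 173.1]
eef_rot: [-90.0, -0.0, -3.0]
wrist_force: [0.9, 9.0, -4.4]
grip_width: 43.2
```

```bash
python3 - <<'E'
from h import *
o=manip.get_obs();print(o["time_s"],o["ee_pos"],o["wrist_force"],o["moment"],o["grip_width"])
c=cam("wrist");save(c,"w4.png",1.4);P=cloud(c)
for z in (191,):
    m=(P[...,2]>150)&(P[...,2]<230)&(abs(P[...,0]-625)<60)&(abs(P[...,1]+95)<60)
    q=P[m];print(np.histogram(q[:,2],bins=np.arange(150,231,5)))
    m&=abs(P[...,2]-197)<6;print(np.nanmin(P[m],0),np.nanmax(P[m],0))
E
```

```text
7.65 [626.07930214 -95.67958427 173.14197477] [ 0.92658663  8.9777211  -4.35057423] [-1.10515487  0.00164036 -0.38968904] 43.20208435935499
(array([ 574, 4688,  348,    0,   63,  230,  259,  288,  448, 2953,  329,
        354,  393,  442,  496, 1125]), array([150, 155, 160, 165, 170, 175, 180, 185, 190, 195, 200, 205, 210,
       215, 220, 225, 230]))
[ 589.36899963 -127.0623956   191.00012629] [661.07909884 -62.70375375 202.9665715 ]
```

{"method": "arm_command", "body": {
  "rows": [0,0,0,0,0,0,0,0,0,0,0,0,0,0,0,0,0,0,0,0]
}}

```text
time_s: 8.2
ee_pos: [626.5, -95.9, 173.9]
eef_rot: [-90.0, -0.1, -3.0]
wrist_force: [-1.0, 1.2, -1.6]
grip_width: 20.2
```

View pics/w4.png

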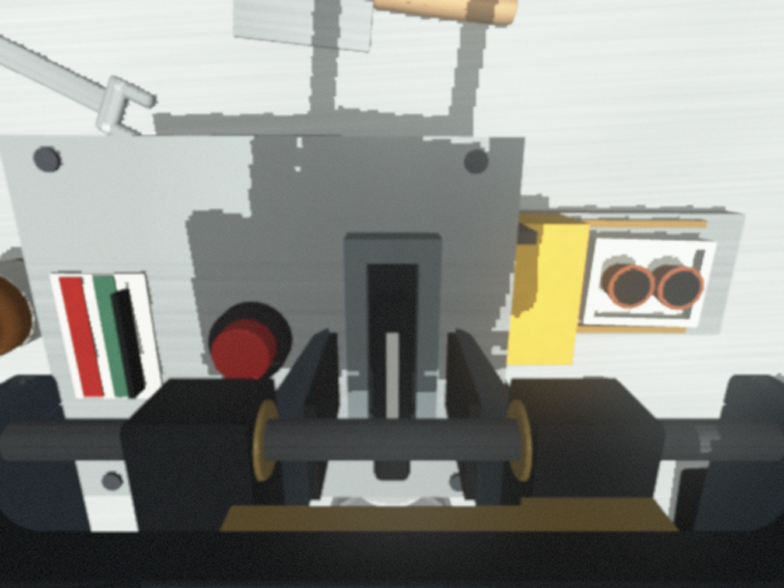

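The fingers are still closing around the bar, unobstructed; the picture is the same apart from the gap.

{"method": "arm_command", "body": {
  "rows": [0,0,0,0,0,0,0,0,0,0,0,0]
}}

```text
time_s: 8.5
ee_pos: [626.5, -95.8, 174.0]
eef_rot: [-90.0, -0.1, -3.0]
wrist_force: [-1.0, 4.9, 2.7]
grip_width: 13.9
```

{"method": "arm_command", "body": {
  "rows": [0,0,0,5,0,0,0,6,0,0,0,6,0,0,0,6,0,0,0,6,0,0,0,6,0,0,0,6,0,0,0,0]
}}

```text
time_s: 9.3
ee_pos: [626.3, -96.2, 173.9]
eef_rot: [-90.0, -0.1, -44.0]
wrist_force: [-1.0, 3.1, 2.8]
grip_width: 13.8
```

{"method": "arm_command", "body": {
  "rows": [0,0,0,6,0,0,0,6,0,0,0,6,0,0,0,6,0,0,0,6,0,0,0,6,0,0,0,2,0,0,0,0]
}}

```text
time_s: 10.1
ee_pos: [625.9, -96.5, 173.5]
eef_rot: [-90.0, -0.1, -81.9]
wrist_force: [-1.6, 2.9, 2.5]
grip_width: 13.7
```

```bash
python3 -c "
from h import *
o=manip.get_obs();print(o)"
```

```text
{'time_s': 10.1, 'qpos': array([-9.77251360e+00,  2.50207475e+01,  8.51493612e+01, -5.98507471e-02,
        6.98007563e+01, -1.78813261e+01]), 'joint_velocities': array([-0.0167113 ,  0.11186972,  0.14418546,  0.09994666, -0.0511593 ,
       -0.81166181]), 'joint_efforts': array([ -1.48513187, -45.23771524, -22.61527419,  -0.52964045,
        -0.49035933,   0.28827396]), 'ee_pos': array([625.91583262, -96.46981671, 173.46083111]), 'eef_rot': array([-8.99895320e+01, -6.24091638e-02, -8.18705419e+01]), 'wrist_force': array([-1.59011033,  2.94257018,  2.47201203]), 'moment': array([0.43443676, 0.1341094 , 0.09926677]), 'grip_width': 13.700357994296684}
```

{"method": "arm_command", "body": {
  "rows": [0,0,0,2,0,0,0,1.5,0,0,0,0,0,0,0,0]
}}

```text
time_s: 10.5
ee_pos: [625.9, -96.4, 173.1]
eef_rot: [-90.0, -0.1, -85.4]
wrist_force: [-2.5, 1.8, 2.3]
grip_width: 13.6
```

```bash
python3 - <<'E'
from h import *
o=manip.get_obs();print(o["eef_rot"],o["moment"],o["wrist_force"],o["joint_efforts"][5])
E
```

```text
[-9.00042780e+01 -6.84291039e-02 -8.53786140e+01] [0.2091115  0.13614739 0.82802871] [-2.52865893  1.8260764   2.32971906] 0.8758578635752201
```

{"method": "arm_command", "body": {
  "rows": [0,0,0,0,0,0,0,0,0,0,0,0,0,0,0,0,0,0,0,0,0,0,0,0],
  "hand": 100
}}

```text
time_s: 11.1
ee_pos: [626.0, -96.1, 172.9]
eef_rot: [-90.0, -0.0, -85.5]
wrist_force: [1.3, 0.7, -0.1]
grip_width: 58.9
```

{"method": "arm_command", "body": {
  "rows": [0,-15,0,0,0,-30,0,0,0,-35,0,0,0,-35,0,0,0,-35,0,0,0,-30,0,0,-40,0,0,0,0,0,0,0]
}}

```text
time_s: 11.9
ee_pos: [622.9, -52.9, 354.5]
eef_rot: [-89.8, 0.1, -85.3]
wrist_force: [0.2, 0.3, 0.2]
grip_width: 90.9
```

```bash
python3 - <<'E'
from h import *
o=manip.get_obs();print(o["time_s"],o["ee_pos"],o["eef_rot"])
c=cam("wrist");P=cloud(c);save(c,"w5.png")
m=(abs(P[...,2]-197)<6)&(abs(P[...,0]-626)<50)&(abs(P[...,1]+95)<50);q=P[m]
print("bar",cv2.minAreaRect(q[:,:2].astype(np.float32)))
# shutter: strip furnace x -112..-100
F0=np.array([623.4,-140]);f=np.array([-.0523,-.9986]);g=np.array([.9986,-.0523])
X=(P[...,:2]-F0)@f;Y=(P[...,:2]-F0)@g
m=(X>-112)&(X<-101)&(abs(Y)<36);print("shutter z",np.nanpercentile(P[m][:,2],[5,50,95]) if m.any() else 0)
m=(X<-165)&(X>-290)&(abs(Y)<34)&(P[...,2]>14)&(P[...,2]<24);r=cv2.minAreaRect(np.stack([X[m],Y[m]],-1).astype(np.float32));print("carrier+sill",r)
m=(X<-165)&(X>-280)&(abs(Y)<40)&(P[...,2]>35)&(P[...,2]<55);print("carrier rim+crucibles",m.sum(), np.nanmin(X[m]),np.nanmax(X[m]),np.nanmin(Y[m]),np.nanmax(Y[m]),np.median(P[m][:,2]))
E
```

```text
11.9 [622.89671999 -52.891105   354.48901051] [-89.83756104   0.10429992 -85.33179228]
bar ((625.8112182617188, -94.83494567871094), (13.969071388244629, 71.86966705322266), 6.481765270233154)
shutter z [110.36090291 469.98544156 475.09215685]
carrier+sill ((-227.44955444335938, 0.002201080322265625), (67.98999786376953, 124.77904510498047), 89.96952819824219)
carrier rim+crucibles 1706 -260.09353163637013 -179.07978456876586 -29.42258034680998 32.51301953044355 46.55458289017153
```

View pics/w5.png

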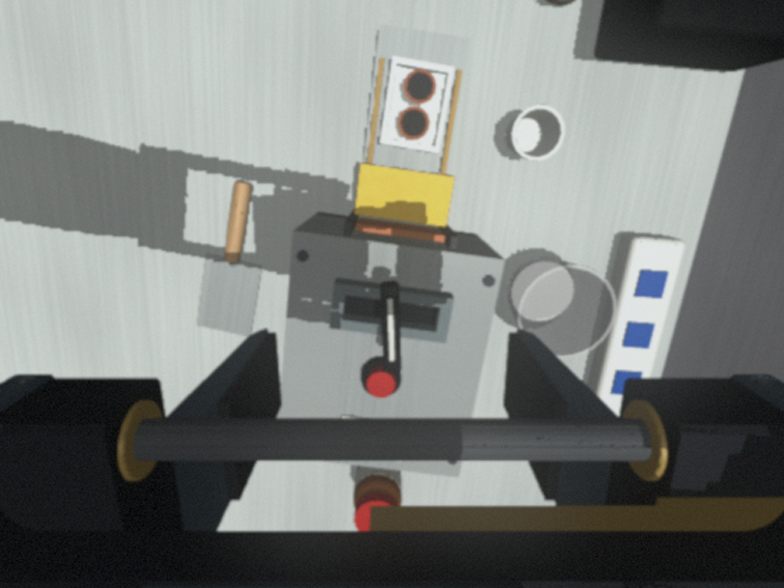

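The handle bar is now turned by 80.5° (at the stop) and the copper shutter shows raised at (400,232). The carrier sits on the sill at (418,105). Next: look at the stick.

{"method": "arm_command", "body": {
  "rows": [-20,0,0,6,-40,0,-10,0,-40,0,-20,0,-40,0,-20,0,-40,0,-20,0,-40,0,-13,0,-13,0,0,0,0,0,0,0],
  "hand": 50
}}

```text
time_s: 12.75
ee_pos: [543.9, 179.9, 352.4]
eef_rot: [-90.0, -0.0, -91.4]
wrist_force: [-0.2, -0.8, -0.2]
grip_width: 45.5
```

```bash
cat > stick.py <<'E'
from h import *
import sys
def stick():
    o=manip.get_obs();print(o["time_s"],o["ee_pos"].round(1),o["eef_rot"].round(1),o["grip_width"])
    c=cam("wrist");P=cloud(c);hsv=cv2.cvtColor(c["img"],cv2.COLOR_RGB2HSV);H,S,V=[hsv[...,i].astype(int) for i in range(3)]
    near=(abs(P[...,0]-540)<70)&(P[...,1]>0)&(P[...,1]<470)&(P[...,2]>8)
    m=near&(H>=3)&(H<24)&(S>80)&(P[...,2]<36)
    def rect(n,m):
        q=P[m]
        if len(q)<20: print(n,len(q));return
        print(n,len(q),"rect",np.round(np.ravel([*map(np.ravel,cv2.minAreaRect(q[:,:2].astype(np.float32)))]) if 0 else [v for t in cv2.minAreaRect(q[:,:2].astype(np.float32)) for v in np.ravel(t)],1),"y",q[:,1].min().round(1),q[:,1].max().round(1),"z",np.percentile(q[:,2],[10,90]).round(1))
    rect("bar top",m&(P[...,2]>25)); rect("low/nose",m&(P[...,2]<22)&(P[...,2]>13))
    q=P[m&(P[...,2]>25)];ys=np.arange(q[:,1].min()+4,q[:,1].max()-4,8)
    a=np.array([[y,(np.percentile(q[abs(q[:,1]-y)<4,0],2)+np.percentile(q[abs(q[:,1]-y)<4,0],98))/2] for y in ys]);p=np.polyfit(a[:,0],a[:,1],1);print("axis dx/dy",p[0].round(4),"x at y=200,250",np.polyval(p,[200,250]).round(1))
    rect("blue",near&(H>104)&(H<120)&(S>150)&(P[...,2]>36))
    rect("ring",(V>120)&(S<40)&(abs(P[...,0]-460)<60)&(abs(P[...,1]-280)<120)&(P[...,2]>18)&(P[...,2]<30))
    return c
E
python3 -c "
from stick import *
c=stick();save(c,'w6.png')"
```

```text
12.75 [543.9 179.9 352.4] [-90.   -0.  -91.4] 45.51309928958336
bar top 817 rect [566.7 160.7  41.3 281.6  17. ] y 21.1 297.6 z [26.4 31.1]
low/nose 13Traceback (most recent call last):
  File "<string>", line 3, in <module>
    c=stick();save(c,'w6.png')
  File "stick.py", line 14, in stick
    a=np.array([[y,(np.percentile(q[abs(q[:,1]-y)<4,0],2)+np.percentile(q[abs(q[:,1]-y)<4,0],98))/2] for y in ys]);p=np.polyfit(a[:,0],a[:,1],1);print("axis dx/dy",p[0].round(4),"x at y=200,250",np.polyval(p,[200,250]).round(1))
                    ~~~~~~~~~~~~~^^^^^^^^^^^^^^^^^^^^^^^^
    return _quantile_unchecked(
        a, q, axis, out, overwrite_input, method, keepdims, weights)
    return _ureduce(a,
                    func=_quantile_ureduce_func,
    ...<5 lines>...
                    overwrite_input=overwrite_input,
                    method=method)
    r = func(a, **kwargs)
    result = _quantile(arr,
                       quantiles=q,
    ...<2 lines>...
                       out=out,
                       weights=wgt)
    slices_having_nans = np.isnan(arr[-1, ...])
                                  ~~~^^^^^^^^^
IndexError: index -1 is out of bounds for axis 0 with size 0
```

Stray fence pixels got into the mask; I'll limit x to ±40.

```bash
sed -i 's/-540)<70/-540)<40/; s/P\[...,1\]>0)/P[...,1]>20)/' stick.py; python3 -c "
from stick import *
c=stick();save(c,'w6.png')"
```

```text
12.8 [544.2 178.5 352.3] [-90.   -0.1 -91.5] 45.60495907724477
bar top 675 rect [536.  256.2  82.4  19.   88.5] y 214.8 297.5 z [28.9 31.2]
low/nose 19
axis dx/dy 0.0185 x at y=200,250 [534.8 535.7]
blue 1709 rect [532.5 300.4 194.4  46.1  85. ] y 205.1 396.7 z [41.7 44.1]
ring 2130 rect [431.  300.4  89.   62.1  90. ] y 255.9 344.9 z [22.5 25.1]
```

View pics/w6.png

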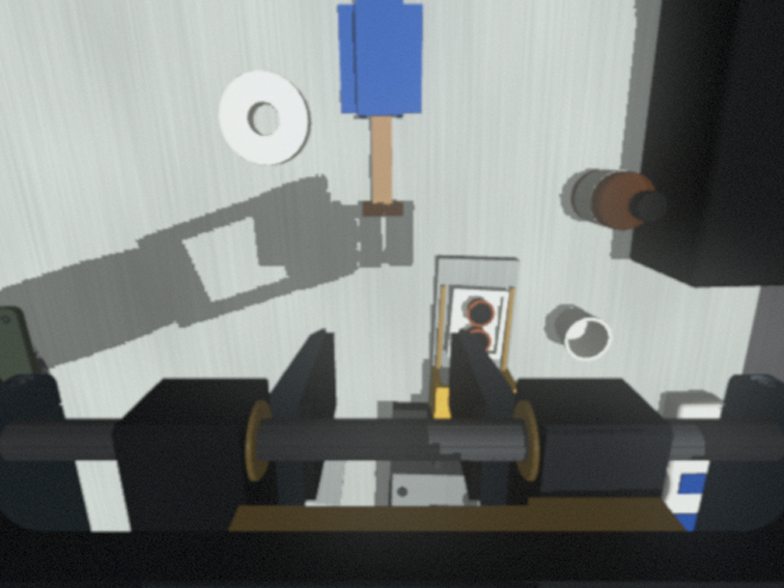

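Wrist view: stick bar at (382,160), nose at (382,209) and sheath mouth at (382,115); the ring at (264,117) is clear of the gripper.

{"method": "arm_command", "body": {
  "rows": [-40,30,-5,0,-36.3,40,-5.3,0,0,50,0,0,0,50,0,0,0,50,0,0,0,50,0,0,0,40,0,0,0,0,0,0]
}}

```text
time_s: 13.65
ee_pos: [532.6, 248.6, 40.6]
eef_rot: [-90.7, -0.4, -91.6]
wrist_force: [-0.9, 0.6, -0.2]
grip_width: 45.5
```

```bash
python3 -c "
from stick import *
c=stick()"
```

```text
13.65 [532.6 248.6  40.6] [-90.7  -0.4 -91.6] 45.48762033473692
bar top 3436 rect [535.4 258.   75.9  19.8  88.9] y 219.9 296.1 z [29.4 30.9]
low/nose 176 rect [534.9 213.8   2.5  41.7  89.4] y 212.4 215.2 z [13.8 18.5]
axis dx/dy 0.0222 x at y=200,250 [534.6 535.7]
blue 16073 rect [535.6 327.  104.2  46.7  86.4] y 276.4 379.0 z [42.3 44. ]
ring 11706 rect [431.1 300.4  62.2  89.    0. ] y 255.9 344.9 z [23.1 24.8]
```

{"method": "arm_command", "body": {
  "rows": [0,12,0,0,0,12,0,0,0,10,0,0,0,0,0,0]
}}

```text
time_s: 14.1
ee_pos: [535.3, 252.0, 11.4]
eef_rot: [-90.1, -0.0, -91.5]
wrist_force: [0.3, -0.2, -0.1]
grip_width: 45.4
```

{"method": "arm_command", "body": {
  "rows": [0,0,0,0,0,0,0,0,0,0,0,0,0,0,0,0,0,0,0,0,0,0,0,0],
  "hand": 0,
  "squeeze": 30
}}

```text
time_s: 14.7
ee_pos: [536.1, 252.5, 12.7]
eef_rot: [-90.0, 0.0, -91.5]
wrist_force: [-1.2, 0.0, 4.3]
grip_width: 20.0
```

{"method": "arm_command", "body": {
  "rows": [8,0,0,0,15,0,0,0,20,0,0,0,20,0,0,0,20,0,0,0,20,0,0,0,15,0,0,0,9,0,0,0]
}}

```text
time_s: 15.5
ee_pos: [532.9, 124.2, 12.7]
eef_rot: [-89.9, 0.0, -91.6]
wrist_force: [0.5, 3.8, 4.8]
grip_width: 19.7
```

{"method": "arm_command", "body": {
  "rows": [0,0,0,0,0,0,0,0]
}}

```text
time_s: 15.7
ee_pos: [532.9, 123.3, 12.7]
eef_rot: [-90.0, -0.1, -91.5]
wrist_force: [-0.2, -5.6, 6.6]
grip_width: 19.6
```

```bash
python3 -c "
from stick import *
c=stick()"
```

```text
15.7 [532.9 123.3  12.7] [-90.   -0.1 -91.5] 19.612869668700892
bar top 12986 rect [534.3 166.8 165.7  20.6  88.1] y 83.6 249.9 z [29.1 30.9]
low/nose 414 rect [533.4 135.  129.9  26.9  88.4] y 69.9 200.1 z [17.5 18.9]Traceback (most recent call last):
  File "<string>", line 3, in <module>
    c=stick()
  File "stick.py", line 14, in stick
    a=np.array([[y,(np.percentile(q[abs(q[:,1]-y)<4,0],2)+np.percentile(q[abs(q[:,1]-y)<4,0],98))/2] for y in ys]);p=np.polyfit(a[:,0],a[:,1],1);print("axis dx/dy",p[0].round(4),"x at y=200,250",np.polyval(p,[200,250]).round(1))
                    ~~~~~~~~~~~~~^^^^^^^^^^^^^^^^^^^^^^^^
    return _quantile_unchecked(
        a, q, axis, out, overwrite_input, method, keepdims, weights)
    return _ureduce(a,
                    func=_quantile_ureduce_func,
    ...<5 lines>...
                    overwrite_input=overwrite_input,
                    method=method)
    r = func(a, **kwargs)
    result = _quantile(arr,
                       quantiles=q,
    ...<2 lines>...
                       out=out,
                       weights=wgt)
    slices_having_nans = np.isnan(arr[-1, ...])
                                  ~~~^^^^^^^^^
IndexError: index -1 is out of bounds for axis 0 with size 0
```

{"method": "arm_command", "body": {
  "rows": [0,0,0,0,0,0,0,0,0,0,0,0,0,0,0,0],
  "hand": 50
}}

```text
time_s: 16.15
ee_pos: [532.2, 125.3, 11.8]
eef_rot: [-90.1, -0.0, -91.5]
wrist_force: [0.4, 0.5, -0.1]
grip_width: 45.1
```

{"method": "arm_command", "body": {
  "rows": [0,-25,0,0,0,-40,0,0,-30,-30,0,0,-40,0,0,0,-37,0,2,0,0,0,0,0,0,0,0,0]
}}

```text
time_s: 16.85
ee_pos: [536.9, 232.7, 106.7]
eef_rot: [-90.1, -0.1, -91.4]
wrist_force: [-0.6, 0.2, 0.1]
grip_width: 45.5
```

```bash
sed -i 's/    q=P\[m&/    return c\n    q=P[m\&/; s/S>80)/S>60)/' stick.py; python3 -c "
from stick import *
c=stick();save(c,'w7.png')"
```

```text
16.85 [536.9 232.7 106.7] [-90.1  -0.1 -91.4] 45.47346744254616
bar top 3730 rect [534.8 184.9 170.7  19.9  88.4] y 99.7 270.2 z [29.  30.9]
low/nose 46 rect [535.  178.  184.5  25.1  88.7] y 85.5 270.4 z [13.5 21.7]
```

View pics/w7.png

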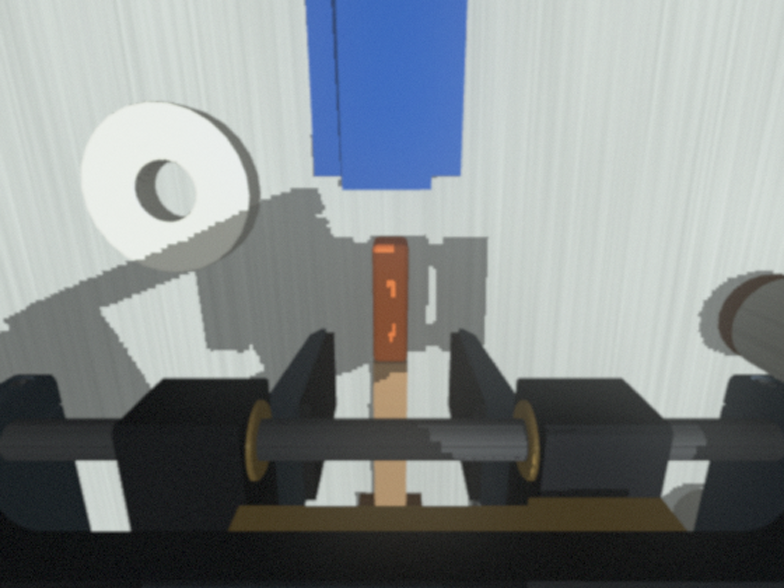

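The stick is free on the table: orange handle at (390,300), its rear end clear of the sheath mouth by about 27 mm.

{"method": "arm_command", "body": {
  "rows": [2,30,-0.8,0,0,35,0,0,0,25,0,0,0,12,0,0,0,0,0,0,0,0,0,0]
}}

```text
time_s: 17.5
ee_pos: [537.4, 230.1, 6.0]
eef_rot: [-89.9, 0.0, -91.6]
wrist_force: [-0.4, -0.6, 1.0]
grip_width: 45.5
```

{"method": "arm_command", "body": {
  "rows": [0,3,0,0,0,0,0,0]
}}

```text
time_s: 17.7
ee_pos: [537.2, 230.5, 3.1]
eef_rot: [-89.9, 0.0, -91.5]
wrist_force: [0.1, 0.2, 0.1]
grip_width: 45.4
```

{"method": "arm_command", "body": {
  "rows": [0,0,0,0,0,0,0,0,0,0,0,0,0,0,0,0,0,0,0,0,0,0,0,0],
  "hand": 0,
  "squeeze": 40
}}

```text
time_s: 18.3
ee_pos: [536.5, 230.4, 2.4]
eef_rot: [-90.0, -0.0, -91.5]
wrist_force: [-1.0, -0.1, 2.3]
grip_width: 20.0
```

{"method": "arm_command", "body": {
  "rows": [0,-10,0,0,0,-30,0,0,0,-35,0,0,0,-35,0,1.5,-19,0,28,0,-20,0,30,0,-20,0,30,0,-21,0,18,0]
}}

```text
time_s: 19.1
ee_pos: [648.8, 305.0, 112.6]
eef_rot: [-89.9, 0.0, -93.1]
wrist_force: [-0.1, -0.3, -1.1]
grip_width: 19.9
```

{"method": "arm_command", "body": {
  "rows": [0,0,0,0,0,0,0,0]
}}

```text
time_s: 19.3
ee_pos: [646.3, 304.6, 111.7]
eef_rot: [-90.1, -0.1, -93.0]
wrist_force: [0.6, 0.2, -0.9]
grip_width: 19.7
```

```bash
cat > fr.py <<'E'
from h import *
F0=np.array([623.4,-140]);f=np.array([-.0523,-.9986]);g=np.array([.9986,-.0523])
def fr(p): return np.stack([(p[...,:2]-F0)@f,(p[...,:2]-F0)@g,p[...,2]],-1)
E
python3 - <<'E'
from fr import *
o=manip.get_obs();print(o["time_s"],fr(o["ee_pos"]).round(1),o["eef_rot"].round(2),o["grip_width"],o["wrist_force"])
c=cam("scene");Q=fr(cloud(c));print(save(c,"s2.png"))
m=(Q[...,0]>-500)&(Q[...,0]<-180)&(abs(Q[...,1])>60)&(abs(Q[...,1])<130)&(Q[...,2]>70)&(Q[...,2]<220);print("tall near",m.sum(),np.nanmin(Q[m],0) if m.any() else '',np.nanmax(Q[m],0) if m.any() else '')
hsv=cv2.cvtColor(c["img"],cv2.COLOR_RGB2HSV);H,S,V=[hsv[...,i].astype(int) for i in range(3)]
w=(H<24)&(H>3)&(S>60)&(abs(Q[...,1])<40)&(Q[...,0]>-480)&(Q[...,0]<-265)&(Q[...,2]>60)
q=Q[w];print("stick",len(q),np.percentile(q,[2,50,98],0).round(1))
for a in range(-420,-270,20):
    s=q[abs(q[:,0]-a)<10]
    if len(s)>4: print(a,np.percentile(s[:,2],90).round(1),np.median(s[:,1]).round(1))
E
```

```text
19.3 [-4.451e+02 -4.000e-01  1.117e+02] [-9.008e+01 -6.000e-02 -9.299e+01] 19.664529425215793 [ 0.58164641  0.1814507  -0.92176427]
None
tall near 254 [-484.7496111   -84.5648998    73.80069437] [-336.28397872  129.96926506  219.40742381]
stick 688 [[-453.7  -14.1  111.4]
 [-359.6    8.   137.3]
 [-288.7   35.4  234.4]]
-420 210.2 7.7
-400 142.0 7.7
-380 141.6 7.5
-360 141.2 7.6
-340 141.5 8.0
-320 141.6 8.0
-300 139.1 7.5
-280 130.3 5.3
```

{"method": "arm_command", "body": {
  "rows": [0,30,0,0,0,30,0,0,0,17,0,0,0,8,0,0,0,2,0,0,0,0,0,0]
}}

```text
time_s: 19.95
ee_pos: [646.9, 304.6, 26.2]
eef_rot: [-89.9, 0.0, -93.0]
wrist_force: [-0.1, -0.1, -1.2]
grip_width: 19.8
```

```bash
cat > prof.py <<'E'
from fr import *
def prof(n="scene"):
    o=manip.get_obs();print(o["time_s"],fr(o["ee_pos"]).round(1),o["wrist_force"].round(1),o["eef_rot"].round(1))
    c=cam(n);img=c["img"].astype(np.float32);xs=np.arange(25,125,1.0)
    out=[]
    for X in xs:
        v=[]
        for Y in np.arange(-14,15,2):
            p=proj(c,[*(F0+X*f+Y*g),154 if n!="x" else 154]);v.append(cv2.getRectSubPix(img,(1,1),tuple(map(float,p)))[0,0])
        out.append(np.mean(v,0))
    out=np.array(out)
    for X,v in list(zip(xs,out))[::3]: print(int(X),v.astype(int),end=" ")
    print()
    return c
E
python3 -c "
from prof import *
prof()
prof('side')"
```

```text
19.95 [-4.452e+02  3.000e-01  2.620e+01] [-0.1 -0.1 -1.2] [-89.9   0.  -93. ]
25 [129  20  16] 28 [122  24  20] 31 [110  35  33] 34 [115  83  82] 37 [124 121 121] 40 [129 131 131] 43 [129 132 132] 46 [129 131 131] 49 [129 131 131] 52 [129 131 131] 55 [129 131 131] 58 [126 127 127] 61 [146 145 142] 64 [162 160 156] 67 [123 121 118] 70 [34 34 33] 73 [19 29 25] 76 [38 71 54] 79 [47 89 67] 82 [ 86 112  96] 85 [144 145 139] 88 [146 119 114] 91 [131  42  37] 94 [132  26  20] 97 [143  81  77] 100 [155 141 138] 103 [144 144 143] 106 [131 134 133] 109 [131 134 133] 112 [141 143 142] 115 [152 154 153] 118 [155 157 156] 121 [155 157 156] 124 [155 156 155] 
20.0 [-445.4    0.6   26.6] [ 0.  -0.  -1.2] [-89.9   0.  -93. ]
25 [89 24 22] 28 [69 23 23] 31 [54 25 25] 34 [45 27 29] 37 [41 36 37] 40 [51 53 53] 43 [72 75 75] 46 [ 97 101 101] 49 [117 121 122] 52 [128 133 133] 55 [132 137 137] 58 [132 137 138] 61 [133 137 138] 64 [132 136 137] 67 [126 131 131] 70 [110 114 115] 73 [80 83 84] 76 [53 54 54] 79 [57 59 58] 82 [88 94 89] 85 [106 117 108] 88 [ 95 116 103] 91 [ 78 106  90] 94 [ 86 107  93] 97 [118 120 111] 100 [141 120 116] 103 [144  95  92] 106 [137  66  63] 109 [135  75  72] 112 [139 110 107] 115 [140 131 129] 118 [134 135 135] 121 [131 135 135] 124 [129 133 133]
```

{"method": "arm_command", "body": {
  "rows": [8,1,0,0,8,0,0,0,5,0,0,0,4,0,0,0,4,0,0,0,6,0,0,0,8,0,0,0,8,0,0,0]
}}

```text
time_s: 20.85
ee_pos: [644.2, 253.4, 24.4]
eef_rot: [-90.0, 0.0, -93.0]
wrist_force: [-0.0, 2.3, 0.7]
grip_width: 19.9
```

{"method": "arm_command", "body": {
  "rows": [8,0,0,0,8,0,0,0,8,0,0,0,8,0,0,0,8,0,0,0,8,0,0,0,8,0,0,0,8,0,0,0]
}}

```text
time_s: 21.65
ee_pos: [640.6, 189.2, 24.3]
eef_rot: [-90.0, -0.0, -93.0]
wrist_force: [-0.2, 3.0, 0.5]
grip_width: 19.7
```

```bash
python3 -c "
from prof import *
c=prof();save(c,'s3.png',2.8,(200,140,440,300))"
```

```text
21.65 [-3.297e+02 -1.000e-01  2.430e+01] [-0.2  3.   0.5] [-90.  -0. -93.]
25 [125  19  16] 28 [117  22  18] 31 [107  34  32] 34 [111  79  79] 37 [120 116 116] 40 [125 127 127] 43 [125 128 127] 46 [125 127 127] 49 [125 127 127] 52 [125 127 127] 55 [125 127 127] 58 [122 124 123] 61 [142 141 138] 64 [157 155 151] 67 [119 117 114] 70 [33 32 32] 73 [19 29 24] 76 [36 68 52] 79 [46 86 66] 82 [ 82 107  92] 85 [140 141 134] 88 [141 115 111] 91 [126  40  35] 94 [127  24  19] 97 [139  79  74] 100 [151 137 133] 103 [140 140 138] 106 [127 129 129] 109 [127 130 129] 112 [137 139 138] 115 [148 150 149] 118 [151 153 151] 121 [150 152 151] 124 [150 152 151]
```

View pics/s3.png

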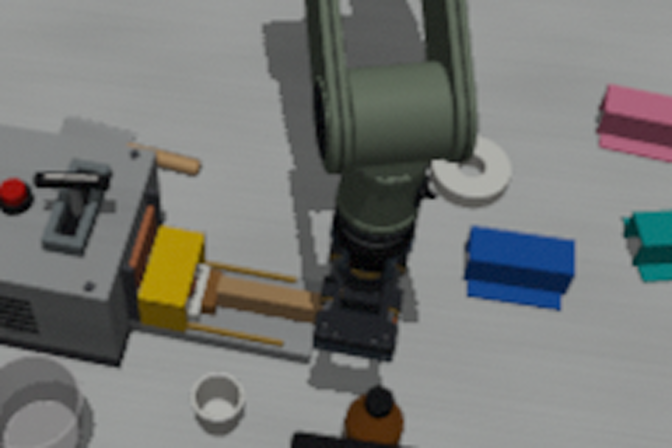

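The carrier is going squarely under the hood with the stick nose behind it (205,290); pushing force is about 3 N.

{"method": "arm_command", "body": {
  "rows": [8,0,0,0,10,0,0,0,10,0,0,0,10,0,0,0,10,0,0,0,10,0,0,0,8,0,0,0,4,0,0,0]
}}

```text
time_s: 22.5
ee_pos: [636.8, 118.8, 24.1]
eef_rot: [-90.0, -0.0, -93.1]
wrist_force: [0.5, 2.1, -0.9]
grip_width: 19.9
```

{"method": "arm_command", "body": {
  "rows": [3,0,0,0,3,0,0,0,3,0,0,0,3,0,0,0]
}}

```text
time_s: 22.9
ee_pos: [636.3, 107.9, 24.2]
eef_rot: [-90.0, -0.0, -93.0]
wrist_force: [-0.2, 1.7, -0.9]
grip_width: 19.8
```

{"method": "arm_command", "body": {
  "rows": [2,0,0,0,2,0,0,0,2,0,0,0]
}}

```text
time_s: 23.2
ee_pos: [636.0, 101.8, 24.2]
eef_rot: [-90.0, -0.0, -93.0]
wrist_force: [-0.5, 1.7, -0.5]
grip_width: 19.7
```

{"method": "arm_command", "body": {
  "rows": [1.5,0,0,0,1.5,0,0,0]
}}

```text
time_s: 23.4
ee_pos: [635.8, 98.9, 24.2]
eef_rot: [-90.0, -0.0, -93.0]
wrist_force: [0.2, 1.5, -1.0]
grip_width: 19.5
```

{"method": "arm_command", "body": {
  "rows": [1.5,0,0,0,1.5,0,0,0]
}}

```text
time_s: 23.6
ee_pos: [635.6, 95.8, 24.2]
eef_rot: [-90.0, -0.0, -93.0]
wrist_force: [0.6, 1.8, -0.7]
grip_width: 19.9
```

{"method": "arm_command", "body": {
  "rows": [1.5,0,0,0,1.5,0,0,0]
}}

```text
time_s: 23.8
ee_pos: [635.5, 92.8, 24.2]
eef_rot: [-90.0, -0.0, -93.0]
wrist_force: [-0.1, 1.3, -1.0]
grip_width: 19.8
```

{"method": "arm_command", "body": {
  "rows": [1.5,0,0,0,1.5,0,0,0]
}}

```text
time_s: 24.0
ee_pos: [635.3, 89.8, 24.2]
eef_rot: [-90.0, -0.0, -93.0]
wrist_force: [0.2, 0.7, -1.8]
grip_width: 19.8
```

{"method": "arm_command", "body": {
  "rows": [1.5,0,0,0,1.5,0,0,0]
}}

```text
time_s: 24.2
ee_pos: [635.2, 86.8, 24.2]
eef_rot: [-90.0, -0.0, -93.0]
wrist_force: [0.4, 1.3, -1.2]
grip_width: 19.9
```

{"method": "arm_command", "body": {
  "rows": [1.5,0,0,0,1.5,0,0,0]
}}

```text
time_s: 24.4
ee_pos: [635.0, 83.8, 24.2]
eef_rot: [-90.0, -0.0, -93.0]
wrist_force: [-0.9, 1.2, -1.5]
grip_width: 19.7
```

```bash
python3 -c "
from prof import *
prof()"
```

```text
24.4 [-2.241e+02 -1.000e-01  2.420e+01] [-0.9  1.2 -1.5] [-90.  -0. -93.]
25 [122  18  13] 28 [115  22  18] 31 [104  34  31] 34 [109  78  77] 37 [117 114 114] 40 [122 124 124] 43 [122 124 124] 46 [122 124 124] 49 [122 124 124] 52 [122 124 124] 55 [122 124 124] 58 [119 121 120] 61 [138 137 134] 64 [154 152 148] 67 [116 114 111] 70 [31 31 31] 73 [16 27 23] 76 [35 65 50] 79 [44 83 64] 82 [ 80 105  90] 85 [137 138 131] 88 [138 112 108] 91 [123  38  33] 94 [125  24  19] 97 [136  77  72] 100 [147 134 130] 103 [136 137 135] 106 [124 126 126] 109 [124 127 126] 112 [133 135 135] 115 [144 146 145] 118 [147 149 148] 121 [147 149 148] 124 [147 148 147]
```

{"method": "arm_command", "body": {
  "rows": [1.5,0,0,0,1.5,0,0,0]
}}

```text
time_s: 24.65
ee_pos: [634.9, 80.9, 24.3]
eef_rot: [-90.0, -0.0, -93.0]
wrist_force: [0.5, 1.4, -2.4]
grip_width: 20.1
```

{"method": "arm_command", "body": {
  "rows": [1.5,0,0,0,1.5,0,0,0]
}}

```text
time_s: 24.85
ee_pos: [634.8, 77.9, 24.2]
eef_rot: [-90.0, -0.0, -93.0]
wrist_force: [0.5, 2.0, -1.5]
grip_width: 19.9
```

{"method": "arm_command", "body": {
  "rows": [1.5,0,0,0,1.5,0,0,0]
}}

```text
time_s: 25.05
ee_pos: [634.6, 74.9, 24.2]
eef_rot: [-90.0, -0.0, -93.0]
wrist_force: [-0.0, 2.5, -1.4]
grip_width: 19.9
```

{"method": "arm_command", "body": {
  "rows": [1.5,0,0,0,1.5,0,0,0]
}}

```text
time_s: 25.25
ee_pos: [634.9, 73.1, 24.5]
eef_rot: [-89.9, 0.1, -93.1]
wrist_force: [0.8, 6.6, -0.6]
grip_width: 19.6
```

{"method": "arm_command", "body": {
  "rows": [1.5,0,0,0,1.5,0,0,0,1.5,0,0,0,0,0,0,0]
}}

```text
time_s: 25.65
ee_pos: [634.6, 68.8, 24.6]
eef_rot: [-89.9, 0.1, -93.1]
wrist_force: [0.8, 6.1, -0.9]
grip_width: 19.8
```

```bash
python3 -c "
from prof import *
prof()"
```

```text
25.65 [-209.1    0.3   24.6] [ 0.8  6.1 -0.9] [-89.9   0.1 -93.1]
25 [122  18  15] 28 [115  22  18] 31 [105  33  31] 34 [109  77  77] 37 [117 114 114] 40 [122 124 124] 43 [122 124 124] 46 [122 124 124] 49 [122 125 125] 52 [122 124 124] 55 [122 124 124] 58 [119 121 120] 61 [139 138 135] 64 [159 157 153] 67 [162 160 156] 70 [144 142 138] 73 [77 75 73] 76 [15 18 16] 79 [28 47 37] 82 [78 98 85] 85 [137 138 131] 88 [138 112 108] 91 [124  39  35] 94 [125  24  19] 97 [136  76  72] 100 [148 134 130] 103 [136 137 135] 106 [124 126 126] 109 [124 127 127] 112 [134 136 135] 115 [144 146 146] 118 [148 149 148] 121 [147 149 148] 124 [147 149 148]
```

{"method": "arm_command", "body": {
  "rows": [1.5,0,0,0,1.5,0,0,0,1.5,0,0,0,0.5,0,0,0,0,0,0,0]
}}

```text
time_s: 26.2
ee_pos: [634.4, 63.9, 24.6]
eef_rot: [-89.9, 0.1, -93.1]
wrist_force: [0.9, 7.1, -0.1]
grip_width: 20.0
```

```bash
python3 -c "
from prof import *
prof()"
```

```text
26.2 [-204.2    0.3   24.6] [ 0.9  7.1 -0.1] [-89.9   0.1 -93.1]
25 [122  18  13] 28 [115  21  17] 31 [104  32  30] 34 [109  78  78] 37 [117 114 114] 40 [122 124 124] 43 [123 125 124] 46 [123 125 125] 49 [122 125 124] 52 [122 125 125] 55 [122 124 124] 58 [120 121 120] 61 [139 138 135] 64 [159 157 153] 67 [162 160 156] 70 [158 156 152] 73 [121 126 119] 76 [46 68 56] 79 [13 23 19] 82 [39 39 38] 85 [115 111 108] 88 [134 106 102] 91 [124  38  33] 94 [125  26  21] 97 [136  77  73] 100 [148 134 130] 103 [137 137 135] 106 [125 126 126] 109 [124 127 126] 112 [134 136 135] 115 [144 146 145] 118 [148 149 148] 121 [147 149 148] 124 [147 149 148]
```

{"method": "arm_command", "body": {
  "rows": [-5,0,0,0,-15,0,0,0,-25,0,0,0,-35,0,0,0,-35,0,0,0,-35,0,0,0,-35,0,0,0,-35,0,0,0]
}}

```text
time_s: 27.05
ee_pos: [645.2, 284.2, 24.1]
eef_rot: [-90.0, -0.0, -93.0]
wrist_force: [0.0, -0.4, -2.1]
grip_width: 20.0
```

{"method": "arm_command", "body": {
  "rows": [-25,0,0,0,-10,0,0,0,0,-20,0,0,0,-35,0,-1.5,0,-30,-15,0,15,0,-35,0,10,0,-35,0,0,0,-20,0]
}}

```text
time_s: 27.85
ee_pos: [538.7, 292.6, 109.3]
eef_rot: [-90.1, -0.1, -91.6]
wrist_force: [0.5, 0.8, -0.9]
grip_width: 19.8
```

```bash
python3 -c "
from prof import *
c=prof();o=manip.get_obs();print(o['ee_pos'],o['eef_rot'],o['grip_width']);save(c,'s4.png')"
```

```text
27.85 [-427.6 -107.2  109.3] [ 0.5  0.8 -0.9] [-90.1  -0.1 -91.6]
25 [128  20  16] 28 [120  23  20] 31 [109  35  33] 34 [114  82  81] 37 [123 120 119] 40 [128 130 130] 43 [128 130 130] 46 [128 130 130] 49 [128 130 130] 52 [128 130 130] 55 [128 130 130] 58 [125 126 125] 61 [145 144 141] 64 [165 163 159] 67 [168 167 163] 70 [164 162 158] 73 [126 132 125] 76 [49 72 60] 79 [15 25 20] 82 [42 42 42] 85 [121 116 113] 88 [139 111 107] 91 [129  41  36] 94 [130  26  20] 97 [142  80  76] 100 [154 139 136] 103 [143 143 141] 106 [130 132 132] 109 [130 132 132] 112 [140 142 141] 115 [150 153 152] 118 [153 155 154] 121 [153 155 154] 124 [153 155 154] 
[536.02778814 293.1120561  109.3116244 ] [-90.31473117  -0.15026557 -91.52245058] 19.674719256719918
```

View pics/s4.png

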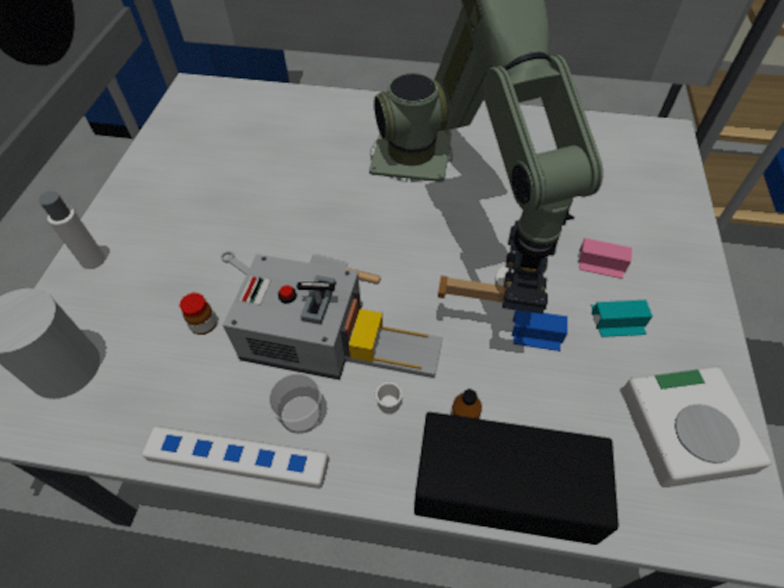

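The carrier is inside, the shutter and T-handle are as they should be, and the stick is out, held over the table at (470,290). Now lay it down where it was.

{"method": "arm_command", "body": {
  "rows": [25,0,0,0,25,0,0,0,13,30,0,0,0,35,0,0,0,25,0,0,0,10,0,0,0,3,0,0,0,0,0,0]
}}

```text
time_s: 28.7
ee_pos: [540.8, 232.1, 6.7]
eef_rot: [-89.9, 0.0, -91.5]
wrist_force: [-0.4, 0.2, -1.6]
grip_width: 19.7
```

{"method": "arm_command", "body": {
  "rows": [0,1.5,0,0,0,0,0,0]
}}

```text
time_s: 28.9
ee_pos: [540.8, 232.3, 5.8]
eef_rot: [-89.9, 0.0, -91.5]
wrist_force: [0.1, 0.3, -1.4]
grip_width: 20.0
```

{"method": "arm_command", "body": {
  "rows": [0,1.5,0,0,0,1.5,0,0,0,0,0,0]
}}

```text
time_s: 29.2
ee_pos: [540.4, 232.1, 2.4]
eef_rot: [-89.9, 0.0, -91.5]
wrist_force: [-0.6, 0.0, 4.0]
grip_width: 19.8
```

Touchdown (force up to +4 N). Release and retreat, then check the pointer from above.

{"method": "arm_command", "body": {
  "rows": [0,0,0,0,0,0,0,0,0,0,0,0,0,0,0,0,0,0,0,0],
  "hand": 50
}}

```text
time_s: 29.7
ee_pos: [540.0, 231.9, 1.6]
eef_rot: [-90.0, -0.0, -91.5]
wrist_force: [0.6, 0.7, -0.9]
grip_width: 45.3
```

{"method": "arm_command", "body": {
  "rows": [0,-15,0,0,0,-40,0,0,0,-50,0,0,0,-50,0,0,0,-50,0,0,0,-50,0,0,0,-50,0,0,40,-20,0,0]
}}

```text
time_s: 30.5
ee_pos: [540.5, 195.2, 331.9]
eef_rot: [-89.5, 0.3, -91.2]
wrist_force: [-0.4, -1.0, -1.2]
grip_width: 45.8
```

{"method": "arm_command", "body": {
  "rows": [45,0,5,0,45,0,10,0,45,0,10,0,45,0,10,0,45,0,10,0,45,0,10,0,45,0,10,0,45,0,10,0]
}}

```text
time_s: 31.3
ee_pos: [604.4, -171.7, 326.7]
eef_rot: [-90.0, 0.0, -91.5]
wrist_force: [0.8, -0.1, -0.2]
grip_width: 45.8
```

{"method": "arm_command", "body": {
  "rows": [40,0,5,0,20,0,0,0,0,0,0,0]
}}

```text
time_s: 31.6
ee_pos: [607.4, -232.3, 325.9]
eef_rot: [-90.1, 0.0, -91.7]
wrist_force: [-0.8, 0.8, -0.1]
grip_width: 45.4
```

```bash
python3 - <<'E'
from prof import *
c=prof("wrist");save(c,"w9.png")
E
```

```text
31.6 [ 93.  -11.1 325.9] [-0.8  0.8 -0.1] [-90.1   0.  -91.7]
25 [178  82  79] 28 [165  80  78] 31 [141  83  81] 34 [110 103 102] 37 [149 154 152] 40 [189 196 194] 43 [189 196 194] 46 [188 195 193] 49 [187 194 191] 52 [186 193 190] 55 [146 151 149] 58 [125 129 127] 61 [106 110 108] 64 [109 112 110] 67 [135 137 132] 70 [136 138 133] 73 [140 141 136] 76 [142 145 139] 79 [75 92 81] 82 [55 58 56] 85 [58 63 59] 88 [131 136 129] 91 [144 142 136] 94 [111  64  62] 97 [111  61  59] 100 [112  65  62] 103 [149 144 139] 106 [134 137 134] 109 [107 111 109] 112 [104 108 106] 115 [119 123 121] 118 [195 202 198] 121 [199 207 202] 124 [199 206 201]
```

View pics/w9.png

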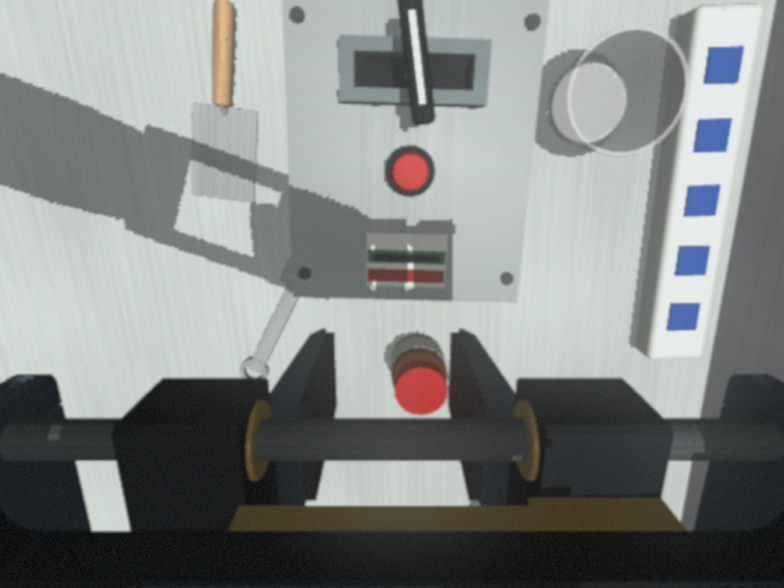

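View: pointer at (406,258) lies in the green band, clear of the red at (406,276). A finer profile will confirm it.

```bash
python3 - <<'E'
from fr import *
c=cam("wrist");i=c["img"].astype(int)
for r in range(164,208): print(r,np.median(i[r,268:288],0).astype(int),np.median(i[r,300:314],0).astype(int),round(fr(ray(c,290,r,147))[0],1))
c=cam("scene");Q=fr(cloud(c));P=cloud(c)
hsv=cv2.cvtColor(c["img"],cv2.COLOR_RGB2HSV);H,S,V=[hsv[...,k].astype(int) for k in range(3)]
m=(H<24)&(H>3)&(S>60)&(abs(P[...,0]-540)<40)&(P[...,1]>20)&(P[...,1]<290);q=P[m];print("stick",cv2.minAreaRect(q[:,:2].astype(np.float32)),np.percentile(q[:,2],[5,95]))
E
```

```text
164 [105 109 107] [108 112 109] 61.2
165 [105 109 107] [107 111 110] 62.3
166 [104 108 106] [107 110 109] 63.3
167 [108 111 109] [106 109 108] 64.4
168 [117 119 116] [110 113 111] 65.5
169 [130 131 127] [121 124 119] 66.5
170 [136 137 133] [132 134 129] 67.6
171 [137 139 134] [136 137 132] 68.7
172 [136 138 133] [136 137 132] 69.7
173 [137 139 133] [136 138 133] 70.8
174 [137 139 133] [136 138 132] 71.9
175 [136 138 133] [137 139 133] 73.0
176 [136 138 133] [137 139 134] 74.0
177 [136 138 133] [137 139 134] 75.1
178 [136 138 133] [137 139 134] 76.2
179 [129 132 126] [138 139 134] 77.3
180 [106 113 106] [131 133 128] 78.4
181 [77 91 81] [105 113 106] 79.5
182 [64 79 69] [77 91 82] 80.6
183 [57 67 60] [66 81 72] 81.6
184 [53 57 54] [61 70 64] 82.7
185 [52 54 53] [56 60 58] 83.8
186 [52 54 53] [56 58 57] 84.9
187 [54 58 55] [57 58 58] 86.0
188 [65 74 68] [60 64 61] 87.1
189 [ 92 101  95] [73 82 75] 88.2
190 [120 125 119] [101 109 102] 89.4
191 [133 135 130] [126 130 124] 90.5
192 [134 134 129] [136 137 132] 91.6
193 [124 115 112] [134 134 129] 92.7
194 [110  84  82] [124 115 110] 93.8
195 [102  62  61] [109  84  82] 94.9
196 [100  57  55] [104  67  65] 96.0
197 [101  59  56] [102  62  61] 97.2
198 [101  58  56] [102  61  60] 98.3
199 [101  58  56] [102  62  60] 99.4
200 [101  58  56] [102  62  60] 100.5
201 [101  61  58] [102  62  61] 101.7
202 [111  83  80] [105  67  66] 102.8
203 [127 120 115] [113  89  85] 103.9
204 [136 137 131] [128 121 117] 105.1
205 [133 136 131] [134 135 129] 106.2
206 [120 122 119] [130 131 127] 107.3
207 [107 111 109] [115 119 116] 108.5
stick ((534.6617431640625, 171.56478881835938), (44.22015380859375, 199.6121063232422), 2.060337543487549) [ 4.21990633 32.93620592]
```

```bash
python3 -c "
from h import *
print(manip.sign_off(),manip.get_obs()['time_s'])"
```

```text
the job is handed in; nothing more can be done
the job is handed in; nothing more can be done
```

The job is done and handed in at about 31.7 s, well under the 72 s limit; signing off gave no verdict.

- **Button and T-handle:** I pressed the button to 8.7 mm and the T-handle popped out. I then turned it clockwise by 80.5° (1.405 rad), where the torque rose sharply at the end stop. The copper shutter showed raised.
- **Stick and carrier:** I drew the stick about 130 mm out of the blue sheath, put it down and took it again by its orange handle. I pushed the carrier in with the stick only; the highest push force I read was about 7 N.
- **Pointer:** The last wrist view shows it in the green band with green on both sides. The reading is about 10–11 mm, and the red is clear.
- **Stick laid down:** The stick was taken back out and lies flat on the table at about (535, 171), and the robot touches nothing.

**Checks:**
- **Bystanders:** None appeared to have moved in the last scene and wrist views I looked at. I judged this by eye and did not measure them.
- **Camera disagreement:** The scene and side cameras differed by about 10 mm along y, so I took positions from the wrist camera.
- **Slow grip:** The fingers closed slowly on the T-handle, with stray forces of up to 9 N. The grip then held.

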